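# Seat the bayonet lens ring with a two-pin spanner

### The job

Take the blue-handled two-pin spanner from its stand, set its pins fully into the two holes of the brass lens ring recessed in the upright tube, and turn the ring clockwise (seen from above) until it is fully home against its stop, working by feel: never press hard, and do not force it past the stop, or the tube slips round in its clamp. Then put the blue spanner back upright in the empty groove of the stand, pins down in the groove, and let go; leave the red-handled spanner alone.

Things in the scene. Friction and masses are not known exactly. Their poses are not given: they have to be found in the camera images.
- spanner_grip (a point): Centre of the BLUE handle of the wide two-pin spanner (about 160 g), standing upright in one of the stand's two grooves. Handle: upright square bar 24 x 24 mm, 60 mm tall, faces square to the spanner's x and y; this point is 30 mm below its top and 60 mm above the underside of the steel cross-bar. z is up.
- spanner_foot (a point): Underside of the blue spanner's cross-bar, on the spanner's axis (60 mm below spanner_grip). Cross-bar 60 mm along x, 20 mm along y, 10 mm thick; a 16 mm neck joins it to the handle. Two round-tipped steel pins, 5 mm diameter, reach 6 mm below it at x = +24 and -24 mm. Same after half a turn.
- narrow_foot (a point): The same point of the RED-handled spanner in the stand's other groove: a bystander of the same size and build but with pins at +-14 mm, too narrow for the ring.
- stand_top (a point): Centre of the top face of the fixed grey stand, 110 mm (x) by 160 mm (y), 30 mm high. Two grooves in it, centred at y = +40 and -40 mm, each 65 mm along x, 10 mm wide, 10 mm deep. A spanner stands with its cross-bar flat on this face and both pins in a groove, its x along the stand's x, either way round.
- tube: White upright lens tube with a blue band, outer radius 38 mm, 75 mm tall, held by two aluminium jaws (60 mm high) of a fixed grey cradle. Origin: centre of the tube's underside, 14 mm above the table; z up along its axis. It slips round in the jaws if twisted with more than about 0.5 N m.
- tube_mark (a point): Small red dot on the tube's rim, 36 mm from its axis, 89 mm above the table: it shows whether the tube slips. Where the ring's stop lies is not marked.
- cradle_ref (a point): Centre of the cradle's 120 x 120 mm foot, on the table top, on the tube's axis. Its x axis is the cradle's (the jaws stand at +y and -y).
- ring_face (a point): Centre of the brass ring's top face, recessed in the tube's mouth (inner radius 34.5 mm); 80 mm above the table when home. Axes are the tube's, NOT the holes'. The ring has a lens window of radius 16.5 mm and two square-edged through holes 7.5 mm wide, 6 mm deep, opposite each other 24 mm from the axis: about 1.2 mm play round each blue-spanner pin.
- ring_gap (a joint): Height in m of the ring above home: 0 = home at a solid stop; starts at 0.002 to 0.0036. It drops 3 mm per radian of clockwise turn (from above); turning takes about 0.18 N m; it stays where left. The line through its holes is not reported: at the start within 35 degrees of the cradle's x axis, to be seen or found by feel (pins slid lightly on the face until they drop in).
Not all that is in view belongs to the job. Of the things that look like the part that bears stand_top, take the one that is farthest from the robot's base at the start. Leave any green look-alike of the part that bears spanner_grip alone.

How it is judged:
On the way, in this order (a step that is already met when the one before it is completed fails the run):
1. both pins of the blue spanner are down in the ring's holes (z of spanner_foot in the frame of ring_face below 0.003 m and horizontal distance between spanner_foot and ring_face below 0.004 m), for 0.1 s.
2. the ring is turned fully home with the spanner still in its holes (value of joint ring_gap below 0.0003 m and z of spanner_foot in the frame of ring_face below 0.004 m and horizontal distance between spanner_foot and ring_face below 0.004 m), for 0.1 s.
At the end, for the whole second after the job is handed in: The ring is home (ring_gap below 0.3 mm), and the blue spanner stands released in the stand: cross-bar within 3 mm of the stand's top face, pins in the groove, upright within 0.12 rad, within 20 mm (x) and 60 mm (y) of the stand's centre, along the groove within 0.3 rad (value of joint ring_gap below 0.0003 m and z of spanner_foot in the frame of stand_top between -0.003 and 0.003 m and x of spanner_foot in the frame of stand_top between -0.02 and 0.02 m and y of spanner_foot in the frame of stand_top between -0.06 and 0.06 m and angle between spanner_foot's own z axis and vertical below 0.12 rad and angle between the x axis of spanner_foot and the x axis of stand_top, either way round below 0.3 rad); the robot touches nothing.
It fails at once if the tube slipped round in its clamp (red dot moved more than 4 mm, about 0.11 rad) (distance of tube_mark from where it was at the start of the episode above 0.004 m).
It fails at once if the ring or tube is pushed with more than 60 N (contact force between tube and anything else above 60 N).
It fails at once if the red spanner is moved more than 20 mm (distance of narrow_foot from where it was at the start of the episode above 0.02 m).
It also fails if it takes over 72 s, if anything falls off the work surface, if the arm or the gripper's body presses on something with over 40 N, if the wrist force passes 120 N, or if a joint passes its speed limit or range.

### The arm

A 7-joint arm with a two-finger parallel gripper is mounted at the origin on the work surface. World frame = base frame: x ahead of the robot, y to its left, z up, the work surface at z = 0. Lengths are in m, angles in rad, forces in N, time in s.
With the tool pointing down it reaches from about 0.425 to 0.875 m from the base axis. Payload 4.7 kg.
Tool frame: the origin (TCP) lies on the centre line of the jaws, within the pads' length; the fingertips stand 14 mm ahead of it and the grasp point (between the pads) lies 5 mm behind it; z points along the fingers, y is the line along which they close (so a half turn about z gives the same grasp; the last joint's range is limited). The gripper opens to 87 mm and grips with 3 to 60 N. Pads are 19 mm wide; open, the fingers measure 117 mm over their backs; the gripper's body (75 mm by 190 mm) begins 51 mm behind the grasp point.
Start: joints at [-1.11, 0.321, -0.07, 1.45, 0.023, 1.371, -0.057], TCP at [0.281, 0.586, 0.209] pointing down, gripper open.
Joint ranges: [-2.86, 2.86], [-0.3, 2.09], [-1.38, 1.24], [0.06, 2.45], [-1.56, 4.7], [0.09, 2.05], [-2.69, 2.69]. Speed limits (rad/s): [2.57, 2.57, 3.14, 3.14, 3.14, 3.14, 3.14].

### API

Orientations are given as a rotation vector (axis times angle).
In Python, from bench import * gives the robot as it stands.
- The arm moves only by the shell command python3 -m jog 'ROWS' [FORCE]. ROWS is JSON, a list of rows, each an object of numbers: "claw": the finger opening in mm, from 0 to 87; "dx", "dy", "dz": the shift along the tool's x, y, z in mm; "spin": the turn about the tool's z in degrees. In form: [{"claw": .., "dx": .., "dy": .., "dz": .., "spin": ..}, ...]. A call has 1 to 20 rows; each row is the pose to reach, as a shift and turn from the pose commanded when the call began, along the tool's axes at that moment; what a row does not reach only later rows make up. A row lasts 1/12 s, in which the tool goes at most 41.7 mm and 7.16 degrees, less where a joint would pass 70% of its speed; a pose out of reach is approached as far as the arm can. A call with a gripper value outside its range is refused whole. The fingers move at their own pace and stop on an object; FORCE is the grip in N (left out, the last holds). Time passes only in rows, so rows that repeat a pose let the fingers close. It gives the time, the measured TCP pose, the force, the opening and the grip force at its end, in the units of the state.
- get_state(): the state, without advancing time (a new reading comes with each control period).
- get_image(name): name is "side" or "top" or "wrist"; returns a dict with "frame" (384x512x3 uint8, red, green, blue), "depth" (384x512 float32, m along the optical axis (not along the pixel's ray), 0 where there is no reading), "K" (3x3 intrinsics, pixels), "T" (4x4, takes a point from camera to world coordinates); the wrist camera has in their place "mount" (4x4, takes a point from camera to tool coordinates, whose origin is the TCP and whose axes are the flange's). Camera axes: x right, y down, z forward; pixel columns grow to the right and rows downward; lengths in m; the calibration is good to about 2 mm. A picture is of the moment at which its call begins: read the wrist's pose just before it.
- close_job(): hands the job in; it is judged then, once.
The state is a dict: "time": time; "joint_positions": joint angles; "qd": joint speeds; "joint_torque": joint torques, N m; "position": TCP position; "tool_rot": TCP orientation; "ft_force": force on the tool from outside, world axes, zero at the start; "torque": the same for the moment, N m; "grip_width": opening from 0.0 (shut) to 1.0 (fully open); "grip_force": force on a finger pad.
Only numpy, scipy, OpenCV 4.12 (cv2) and the standard library are available. Lean on these libraries where they do the work, as an engineer would, in place of code of your own. Each camera call takes 0.05 s, during which the arm holds its last target. There are 200 camera calls.

## Working session

There is one attempt and no reset: what is moved stays moved. The work goes in short steps, Python scripts to look and compute and a shell command to move; the robot and the scene stay as the last step left them, time stands still between calls to the robot, and variables do not carry over. Pictures are saved under pics/ and viewed, at most 10 in all, crops included, and the job is handed in when it is done.

```bash
mkdir -p pics; ls; cat > h.py <<'E'
from bench import *
import numpy as np, cv2
from scipy.spatial.transform import Rotation as R
def grab(n):
    s=get_state(); im=get_image(n)
    if n=="wrist":
        T=np.eye(4);T[:3,:3]=R.from_rotvec(s["tool_rot"]).as_matrix();T[:3,3]=s["position"];im["T"]=T@im["mount"]
    return im
def cloud(im):
    d=im["depth"];K=im["K"];v,u=np.mgrid[:d.shape[0],:d.shape[1]]
    p=np.stack([(u-K[0,2])/K[0,0]*d,(v-K[1,2])/K[1,1]*d,d],-1)
    w=p@im["T"][:3,:3].T+im["T"][:3,3]; w[d==0]=np.nan; return w
def save(n,f): cv2.imwrite(n,cv2.cvtColor(f,cv2.COLOR_RGB2BGR))
E
python3 - <<'E'
from h import *
t=grab("top");s=grab("side")
np.savez("t.npz",w=cloud(t),f=t["frame"]);np.savez("s.npz",w=cloud(s),f=s["frame"])
save("pics/a.png",cv2.resize(np.vstack([t["frame"],s["frame"]]),None,fx=.78,fy=.78))
save("pics/top.png",t["frame"])
print(get_state()); print(t["T"],s["T"])
E
```

```text
pics
{'time': 0.1, 'joint_positions': array([-1.10991155,  0.32171977, -0.07006349,  1.45154547,  0.02261916,
        1.37080732, -0.05691243]), 'qd': array([ 0.0003778 , -0.00201753, -0.00042446, -0.00144226, -0.00044042,
       -0.00039285,  0.00077932]), 'joint_torque': array([-5.71497571e-05, -4.92568660e+01, -4.05669333e-01, -3.13397992e+01,
       -6.40531350e-02,  3.94804578e-02,  6.27388999e-05]), 'position': array([0.28068434, 0.58569962, 0.20779343]), 'tool_rot': array([-6.95929466e-01, -3.06327578e+00,  2.62934947e-03]), 'ft_force': array([-0.45065019,  0.78791736, -0.09728686]), 'torque': array([-0.02546183,  0.02592431,  0.02058545]), 'grip_force': 0.0, 'grip_width': 0.9985832328341591}
[[ 0.00997768 -0.98922971  0.14603092  0.30815517]
 [-0.99979433 -0.01244776 -0.01601081 -0.07308946]
 [ 0.01765613 -0.14584113 -0.98915046  1.09210556]
 [ 0.          0.          0.          1.        ]] [[ 0.98842862 -0.0890791   0.12277534  0.32992334]
 [-0.15133799 -0.52427198  0.83799505 -0.90278862]
 [-0.01028017 -0.84687886 -0.53168648  0.62300288]
 [ 0.          0.          0.          1.        ]]
```

View pics/a.png

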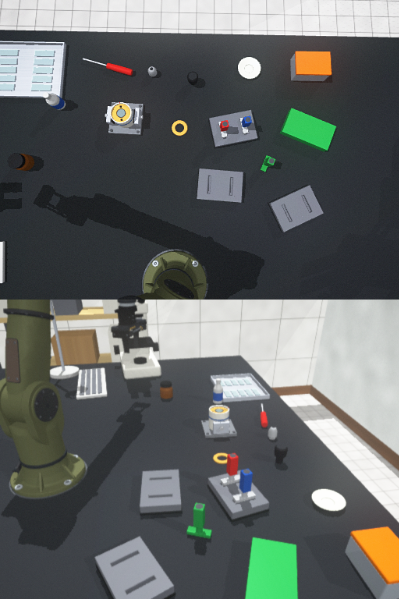

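The top view shows three grey stands: (235,127) holding the red and blue spanners, an empty one at (220,185), and another empty one at (297,208). The base is at about (175,285), so the stand at (235,127) looks farthest and also holds the spanners. The green look-alike is at (268,163). The tube is in its cradle at (124,116), and a loose yellow ring at (180,128) is a distractor. Next I'll measure and confirm with an enlarged crop.

```bash
python3 - <<'E'
from h import *
z=np.load("t.npz");w,f=z["w"],z["f"]
h=cv2.cvtColor(f,cv2.COLOR_RGB2HSV)
for u,v in [(235,127),(220,185),(297,208)]:
    u,v=int(u/.78),int(v/.78)
    m=np.zeros(f.shape[:2],bool);m[v-35:v+35,u-42:u+42]=1
    m&=(abs(w[...,2]-.03)<.006)
    p=w[m][:,:2].astype(np.float32); r=cv2.minAreaRect(p*1000); print("stand",r,np.hypot(*r[0]))
def blob(name,m,z0,z1):
    m=m&(w[...,2]>z0)&(w[...,2]<z1); m[:100]=0
    n,l,s,c=cv2.connectedComponentsWithStats(m.astype(np.uint8))
    for i in range(1,n):
        if s[i,4]>15:
            p=w[l==i]; print(name,c[i],s[i,4],np.median(p,0),cv2.minAreaRect((p[:,:2]*1000).astype(np.float32)))
H,S,V=h[...,0],h[...,1],h[...,2]
blob("blue",(H>105)&(H<125)&(S>120),.08,.2)
blob("red",((H<8)|(H>172))&(S>120),.08,.2)
blob("brass",(H>12)&(H<32)&(S>90),.06,.1)
save("pics/b.png",np.hstack([cv2.resize(f[130:205,255:345],(480,400),interpolation=2),cv2.resize(f[120:180,130:190],(320,400),interpolation=2)]))
E
```

```text
stand ((557.1234130859375, -205.2786865234375), (110.59220123291016, 160.1861572265625), 12.316629409790039) 593.7388622528526
stand ((345.03692626953125, -156.59515380859375), (159.93984985351562, 110.20194244384766), 85.90672302246094) 378.90964976609274
stand ((266.08636474609375, -431.7272033691406), (111.01388549804688, 161.39073181152344), 24.777135848999023) 507.1393611550286
blue [315.76923077 155.40659341] 91 [ 0.55909642 -0.23928195  0.11512572] ((565.137939453125, -244.01470947265625), (23.832021713256836, 25.069761276245117), 12.365274429321289)
red [287.06024096 160.6746988 ] 83 [ 0.54278061 -0.16297494  0.11594411] ((549.3724365234375, -165.26077270507812), (23.888744354248047, 24.06855010986328), 13.121878623962402)
brass [154.36918605 144.14534884] 344 [0.59425568 0.20031228 0.08091434] ((594.4110717773438, 198.90924072265625), (64.62873077392578, 65.96996307373047), 28.99112892150879)
```

View pics/b.png

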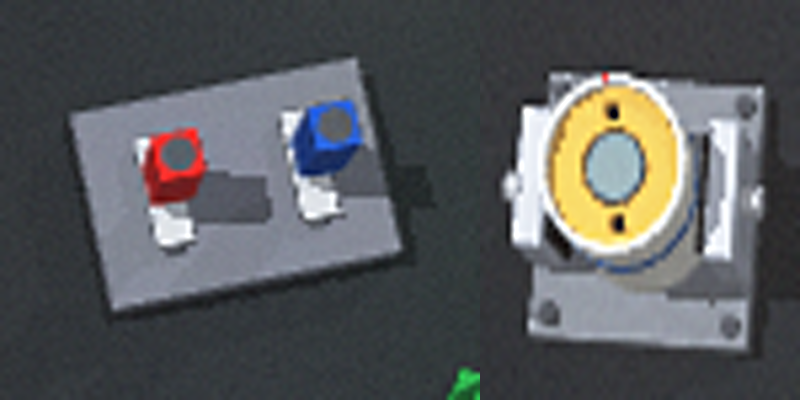

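The crop confirms the blue spanner in the groove at crop (330,130), red in the other at (175,155). This stand is 0.594 m from the base, against 0.379 and 0.507 for the others, so it's the one meant. The ring holes are at crop (612,112) and (618,223), so their line runs roughly along world x. The red dot is at (605,77).

```bash
cat >> h.py <<'E'
def go(x,y,z,yaw):
    "shift (mm) and spin (deg) from measured pose to TCP x,y,z(mm), tool-y at yaw deg (mod 180), tool down"
    s=get_state();M=R.from_rotvec(s["tool_rot"]).as_matrix()
    d=M.T@(np.array([x,y,z])-1000*s["position"])
    cur=np.degrees(np.arctan2(M[1,1],M[0,1])); e=(yaw-cur+90)%180-90
    print("d",d.round(1),"spin",round(-e,2),"alt",round(-e-180*np.sign(-e),2),"cur",cur.round(2),"tilt",M[:,2].round(4))
E
python3 -c "
from h import *
go(565,-244,160,12.3)"
```

```text
d [-614.9 -625.3   48.9] spin 52.1 alt -127.9 cur 64.4 tilt [-6.0e-04 -1.6e-03 -1.0e+00]
```

```bash
python3 -m jog '[{"claw":87,"dz":-40},{"claw":87,"dz":-80},{"claw":87,"dx":-30,"dy":-30,"dz":-80,"spin":6},{"claw":87,"dx":-60,"dy":-60,"dz":-80,"spin":12},{"claw":87,"dx":-90,"dy":-90,"dz":-80,"spin":18},{"claw":87,"dx":-120,"dy":-120,"dz":-80,"spin":24},{"claw":87,"dx":-150,"dy":-150,"dz":-80,"spin":30},{"claw":87,"dx":-180,"dy":-180,"dz":-80,"spin":36},{"claw":87,"dx":-210,"dy":-210,"dz":-80,"spin":42},{"claw":87,"dx":-240,"dy":-240,"dz":-80,"spin":48},{"claw":87,"dx":-270,"dy":-270,"dz":-80,"spin":52},{"claw":87,"dx":-300,"dy":-300,"dz":-80,"spin":52},{"claw":87,"dx":-330,"dy":-330,"dz":-80,"spin":52},{"claw":87,"dx":-360,"dy":-360,"dz":-80,"spin":52},{"claw":87,"dx":-390,"dy":-390,"dz":-80,"spin":52},{"claw":87,"dx":-420,"dy":-420,"dz":-80,"spin":52},{"claw":87,"dx":-450,"dy":-450,"dz":-80,"spin":52},{"claw":87,"dx":-480,"dy":-480,"dz":-80,"spin":52}]' 40; python3 -c "
from h import *
go(565,-244,190,12.3)"
```

```text
d [-614.9 -625.4   18.9] spin 52.1 alt -127.9 cur 64.4 tilt [-6.0e-04 -1.6e-03 -1.0e+00]$[0]: bad value
```

```bash
python3 -m jog '[{"claw":87,"dx":0,"dy":0,"dz":-40,"spin":0},{"claw":87,"dx":0,"dy":0,"dz":-80,"spin":0},{"claw":87,"dx":-30,"dy":-30,"dz":-80,"spin":6},{"claw":87,"dx":-60,"dy":-60,"dz":-80,"spin":12},{"claw":87,"dx":-90,"dy":-90,"dz":-80,"spin":18},{"claw":87,"dx":-120,"dy":-120,"dz":-80,"spin":24},{"claw":87,"dx":-150,"dy":-150,"dz":-80,"spin":30},{"claw":87,"dx":-180,"dy":-180,"dz":-80,"spin":36},{"claw":87,"dx":-210,"dy":-210,"dz":-80,"spin":42},{"claw":87,"dx":-240,"dy":-240,"dz":-80,"spin":48},{"claw":87,"dx":-270,"dy":-270,"dz":-80,"spin":52},{"claw":87,"dx":-300,"dy":-300,"dz":-80,"spin":52},{"claw":87,"dx":-330,"dy":-330,"dz":-80,"spin":52},{"claw":87,"dx":-360,"dy":-360,"dz":-80,"spin":52},{"claw":87,"dx":-390,"dy":-390,"dz":-80,"spin":52},{"claw":87,"dx":-420,"dy":-420,"dz":-80,"spin":52},{"claw":87,"dx":-450,"dy":-450,"dz":-80,"spin":52},{"claw":87,"dx":-480,"dy":-480,"dz":-80,"spin":52}]' 40; python3 -c "
from h import *
go(565,-244,190,12.3)"
```

```text
time: 1.6
position: [0.5023, -0.0447, 0.2887]
tool_rot: [-1.968, -2.448, -0.001]
ft_force: [0.8, 0.1, -0.1]
grip_width: 0.999
grip_force: 0.0
d [-208.2   18.3   98.6] spin 0.11 alt -179.89 cur 12.41 tilt [ 3.e-04  5.e-04 -1.e+00]
```

```bash
python3 -m jog '[{"claw":87,"dx":-40,"dy":4,"dz":0,"spin":0},{"claw":87,"dx":-80,"dy":8,"dz":10,"spin":0},{"claw":87,"dx":-120,"dy":12,"dz":30,"spin":0},{"claw":87,"dx":-160,"dy":16,"dz":50,"spin":0},{"claw":87,"dx":-190,"dy":18,"dz":70,"spin":0},{"claw":87,"dx":-208,"dy":18,"dz":88,"spin":0},{"claw":87,"dx":-208,"dy":18,"dz":88,"spin":0},{"claw":87,"dx":-208,"dy":18,"dz":88,"spin":0}]'; python3 - <<'E'
from h import *
im=grab("wrist");w=cloud(im);f=im["frame"];h=cv2.cvtColor(f,cv2.COLOR_RGB2HSV)
save("pics/c.png",f)
H,S=h[...,0],h[...,1]
m=(H>105)&(H<128)&(S>110)
print(m.sum(),np.nanmin(w[m],0),np.nanmax(w[m],0))
m&=(w[...,2]>.11)&(w[...,2]<.13)
print(m.sum(),cv2.minAreaRect((w[m][:,:2]*1000).astype(np.float32)))
m=(abs(w[...,2]-.12)<.004)&(np.hypot(w[...,0]-.565,w[...,1]+.244)<.02)
print("toph",cv2.minAreaRect((w[m][:,:2]*1000).astype(np.float32)))
m=(abs(w[...,2]-.04)<.004)&(np.hypot(w[...,0]-.565,w[...,1]+.244)<.05)
print("bar",m.sum(),cv2.minAreaRect((w[m][:,:2]*1000).astype(np.float32)))
go(565,-244,85,12.3)
E
```

```text
time: 2.27
position: [0.5632, -0.2427, 0.1991]
tool_rot: [-1.97, -2.443, 0.003]
ft_force: [-0.6, 0.4, -0.1]
grip_width: 0.995
grip_force: 0.0
673 [ 0.51011466 -0.30380821 -0.00129969] [ 0.61292833 -0.21460455  0.32736735]
407 ((563.43408203125, -244.32339477539062), (23.00360870361328, 23.564533233642578), 12.565413475036621)
toph ((563.4452514648438, -244.37353515625), (23.00360870361328, 23.46176528930664), 12.565413475036621)
bar 548 ((563.5198364257812, -244.5534210205078), (59.87408447265625, 20.01226234436035), 12.58495044708252)
d [-2.900e+00  1.000e-01  1.154e+02] spin 0.09 alt -179.91 cur 12.39 tilt [-1.2e-03  8.0e-04 -1.0e+00]
```

View pics/c.png

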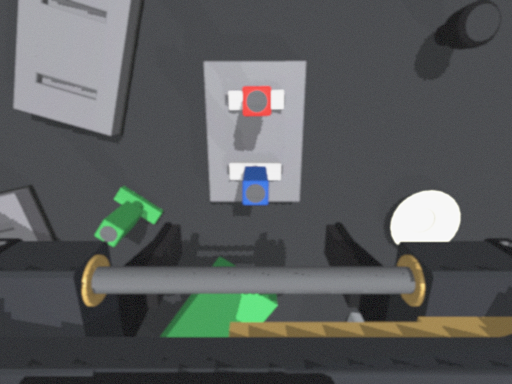

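The wrist view shows the blue spanner at (256,188) centred between the fingers, the red one at (257,100) and the green one at (125,218). Now I'll go down and grip.

```bash
python3 -m jog '[{"claw":70,"dx":-1.5,"dy":0,"dz":20,"spin":0},{"claw":70,"dx":-1.5,"dy":0,"dz":50,"spin":0},{"claw":70,"dx":-1.5,"dy":0,"dz":80,"spin":0},{"claw":70,"dx":-1.5,"dy":0,"dz":105,"spin":0},{"claw":70,"dx":-1.5,"dy":0,"dz":114,"spin":0},{"claw":70,"dx":-1.5,"dy":0,"dz":114,"spin":0},{"claw":30,"dx":-1.5,"dy":0,"dz":114,"spin":0},{"claw":10,"dx":-1.5,"dy":0,"dz":114,"spin":0},{"claw":10,"dx":-1.5,"dy":0,"dz":114,"spin":0},{"claw":10,"dx":-1.5,"dy":0,"dz":114,"spin":0},{"claw":10,"dx":-1.5,"dy":0,"dz":114,"spin":0},{"claw":10,"dx":-1.5,"dy":0,"dz":114,"spin":0},{"claw":10,"dx":-1.5,"dy":0,"dz":114,"spin":0},{"claw":10,"dx":-1.5,"dy":0,"dz":114,"spin":0}]' 50; python3 -c "
from h import *
s=get_state();print(s['torque'],s['ft_force'])"
```

```text
time: 3.48
position: [0.5649, -0.2434, 0.0868]
tool_rot: [1.969, 2.448, 0.0]
ft_force: [-0.3, -0.8, -0.5]
grip_width: 0.282
grip_force: 0.0
[-0.09680977  0.02383454 -0.01188633] [-0.34660898 -0.80805974 -0.48981526]
```

```bash
python3 -m jog '[{"claw":10,"dx":0,"dy":0,"dz":0,"spin":0},{"claw":10,"dx":0,"dy":0,"dz":0,"spin":0},{"claw":10,"dx":0,"dy":0,"dz":0,"spin":0},{"claw":10,"dx":0,"dy":0,"dz":0,"spin":0}]'; python3 -c "
from h import *
s=get_state();print(s['torque'],s['ft_force'])"
```

```text
time: 3.82
position: [0.565, -0.2433, 0.0868]
tool_rot: [1.968, 2.448, 0.0]
ft_force: [-0.3, -0.4, 0.4]
grip_width: 0.271
grip_force: 50.0
[-0.07573901  0.04500813  0.05483641] [-0.26112651 -0.42419841  0.39664879]
```

```bash
python3 -m jog '[{"claw":10,"dx":0,"dy":0,"dz":-5,"spin":0},{"claw":10,"dx":0,"dy":0,"dz":-20,"spin":0},{"claw":10,"dx":0,"dy":0,"dz":-50,"spin":0},{"claw":10,"dx":0,"dy":0,"dz":-85,"spin":0},{"claw":10,"dx":0,"dy":0,"dz":-115,"spin":0},{"claw":10,"dx":0,"dy":0,"dz":-140,"spin":0},{"claw":10,"dx":0,"dy":0,"dz":-140,"spin":0},{"claw":10,"dx":0,"dy":0,"dz":-140,"spin":0}]'; python3 -c "
from h import *
go(594,110,225,0); print(get_image('wrist')['mount'])"
```

```text
time: 4.48
position: [0.5655, -0.2438, 0.2282]
tool_rot: [1.967, 2.446, 0.002]
ft_force: [0.2, 0.4, -2.1]
grip_width: 0.27
grip_force: 50.0
d [339.5 103.8   3.1] spin 12.39 alt -167.61 cur 12.39 tilt [ 2.7e-03 -5.0e-04 -1.0e+00]
[[-4.24317416e-04 -9.53736498e-01 -3.00643498e-01  8.23000818e-02]
 [ 9.99999803e-01 -2.65923045e-04 -5.67771532e-04 -1.11115373e-03]
 [ 4.61556398e-04 -3.00643680e-01  9.53736423e-01 -1.75886746e-01]
 [ 0.00000000e+00  0.00000000e+00  0.00000000e+00  1.00000000e+00]]
```

```bash
python3 -m jog '[{"claw":10,"dx":25,"dy":8,"dz":0,"spin":2},{"claw":10,"dx":60,"dy":18,"dz":0,"spin":5},{"claw":10,"dx":95,"dy":29,"dz":0,"spin":8},{"claw":10,"dx":130,"dy":40,"dz":0,"spin":10},{"claw":10,"dx":165,"dy":51,"dz":0,"spin":12.4},{"claw":10,"dx":200,"dy":62,"dz":0,"spin":12.4},{"claw":10,"dx":235,"dy":72,"dz":0,"spin":12.4},{"claw":10,"dx":270,"dy":83,"dz":0,"spin":12.4},{"claw":10,"dx":300,"dy":92,"dz":0,"spin":12.4},{"claw":10,"dx":325,"dy":99,"dz":0,"spin":12.4},{"claw":10,"dx":339,"dy":104,"dz":0,"spin":12.4},{"claw":10,"dx":339,"dy":104,"dz":0,"spin":12.4},{"claw":10,"dx":339,"dy":104,"dz":0,"spin":12.4},{"claw":10,"dx":339,"dy":104,"dz":0,"spin":12.4}]'; python3 - <<'E'
from h import *
im=grab("wrist");w=cloud(im);f=im["frame"];np.savez("d.npz",w=w,f=f,K=im["K"],T=im["T"])
save("pics/d.png",f); go(594,199,225,0)
h=cv2.cvtColor(f,cv2.COLOR_RGB2HSV)
m=(h[...,0]>12)&(h[...,0]<35)&(h[...,1]>90)&(abs(w[...,2]-.083)<.008)&(np.hypot(w[...,0]-.594,w[...,1]-.199)<.045)
print(m.sum(),np.median(w[m],0)); p=(w[m][:,:2]*1000).astype(np.float32)
print(cv2.minEnclosingCircle(p))
m2=np.zeros_like(m); v,u=np.nonzero(m); print(u.min(),u.max(),v.min(),v.max())
E
```

```text
time: 5.7
position: [0.5935, 0.1074, 0.226]
tool_rot: [2.224, 2.218, -0.003]
ft_force: [0.8, -0.8, -1.8]
grip_width: 0.267
grip_force: 50.0
d [91.8  0.   1.3] spin -0.2 alt 179.8 cur -0.2 tilt [-6.0e-04 -1.4e-03 -1.0e+00]
1109 [0.6008292  0.19309968 0.08268624]
((591.6261596679688, 198.51390075683594), 33.5225944519043)
220 285 50 119
```

View pics/d.png

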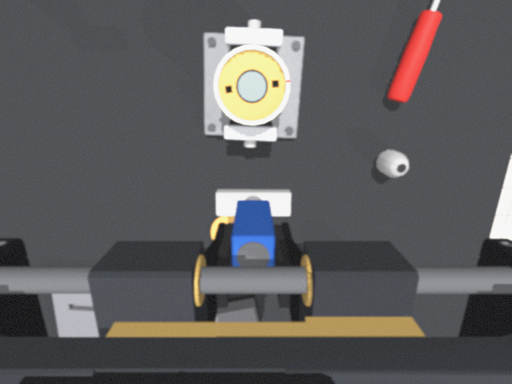

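Wrist view: the ring's holes are at (229,89) and (275,84), and the held spanner's white cross-bar is at (253,203). I'll measure both with the same camera.

```bash
python3 - <<'E'
from h import *
z=np.load("d.npz");w,f,K,T=z["w"],z["f"],z["K"],z["T"]
g=cv2.cvtColor(f,cv2.COLOR_RGB2GRAY).astype(float)
def ray(u,v,zz):
    d=T[:3,:3]@np.array([(u-K[0,2])/K[0,0],(v-K[1,2])/K[1,1],1]);c=T[:3,3];return 1000*(c+d*(zz-c[2])/d[2])
hs=[]
for u,v in [(229,89),(275,84)]:
    q=g[v-5:v+6,u-5:u+6];wt=np.clip(100-q,0,None);yy,xx=np.mgrid[v-5:v+6,u-5:u+6]
    c=((wt*xx).sum()/wt.sum(),(wt*yy).sum()/wt.sum());hs.append(ray(*c,.0825));print(c,hs[-1],q.min())
a,b=hs;print("hole mid",(a+b)/2,"sep",np.hypot(*(b-a)[:2]),"ang",np.degrees(np.arctan2(*(b-a)[:2][::-1])))
# tube rim
m=(abs(w[...,2]-.089)<.003)&(np.hypot(w[...,0]-.594,w[...,1]-.199)<.045);print("rim",cv2.minEnclosingCircle((w[m][:,:2]*1000).astype(np.float32)))
print("rim z",np.median(w[m],0))
for n,(u0,u1,v0,v1) in {"bar":(212,296,186,220)}.items():
    q=w[v0:v1,u0:u1];zz=q[...,2];print(n,np.nanpercentile(zz,[5,25,50,75,95]))
    m=(zz>.17)&(zz<.187)&(g[v0:v1,u0:u1]>130);r=cv2.minAreaRect((q[m][:,:2]*1000).astype(np.float32));print(m.sum(),r,np.median(q[m],0))
E
```

```text
(np.float64(228.33856209150326), np.float64(88.89150326797386)) [567.40408305 195.18310229  82.5       ] 39.0
(np.float64(274.96774193548384), np.float64(83.19354838709677)) [614.93449524 200.51708475  82.5       ] 46.0
hole mid [591.16928915 197.85009352  82.5       ] sep 47.82877221842989 ang 6.403086305717892
rim ((590.7493896484375, 197.78224182128906), 37.957069396972656)
rim z [0.59080883 0.20230499 0.08876164]
bar [-0.00067997  0.00446675  0.17898747  0.18815146  0.23103156]
1361 ((592.1076049804688, 105.99858856201172), (20.37103843688965, 60.0086555480957), 89.78565979003906) [0.59171046 0.11070206 0.17902712]
```

```bash
python3 -m jog '[{"claw":10,"dx":20,"dy":0,"dz":0,"spin":-2},{"claw":10,"dx":50,"dy":-0.5,"dz":0,"spin":-5},{"claw":10,"dx":75,"dy":-1,"dz":20,"spin":-6.6},{"claw":10,"dx":90,"dy":-1.1,"dz":40,"spin":-6.6},{"claw":10,"dx":91.9,"dy":-1.1,"dz":55,"spin":-6.6},{"claw":10,"dx":91.9,"dy":-1.1,"dz":63,"spin":-6.6},{"claw":10,"dx":91.9,"dy":-1.1,"dz":63,"spin":-6.6},{"claw":10,"dx":91.9,"dy":-1.1,"dz":63,"spin":-6.6},{"claw":10,"dx":91.9,"dy":-1.1,"dz":63,"spin":-6.6}]'; python3 - <<'E'
from h import *
im=grab("wrist");w=cloud(im);f=im["frame"];np.savez("e.npz",w=w,f=f)
save("pics/e.png",f[130:300,170:340].repeat(3,0).repeat(3,1)); go(592.4,199.3,162,6.4)
s=get_state();print(s["ft_force"],s["torque"])
g=cv2.cvtColor(f,cv2.COLOR_RGB2GRAY)
m=(abs(w[...,2]-.115)<.006)&(g>130)&(np.hypot(w[...,0]-.592,w[...,1]-.198)<.045)
r=cv2.minAreaRect((w[m][:,:2]*1000).astype(np.float32));print("bar",m.sum(),r)
m=(abs(w[...,2]-.089)<.004)&(np.hypot(w[...,0]-.591,w[...,1]-.198)<.043);print("rim",m.sum(),cv2.minEnclosingCircle((w[m][:,:2]*1000).astype(np.float32)))
E
```

```text
time: 6.5
position: [0.5936, 0.2013, 0.1652]
tool_rot: [2.091, 2.344, 0.003]
ft_force: [-1.0, 0.0, -0.5]
grip_width: 0.271
grip_force: 50.0
d [-1.9 -1.5  3.3] spin 0.13 alt -179.87 cur 6.53 tilt [ 2.3e-03  9.0e-04 -1.0e+00]
[ 1.12553675 -0.05416567 -1.35293337] [-0.06133603  0.03253443 -0.04203147]
bar 1336 ((592.3829956054688, 199.82498168945312), (60.0125846862793, 20.610021591186523), 6.245047569274902)
rim 730 ((590.8173217773438, 197.8405303955078), 37.8511962890625)
```

View pics/e.png

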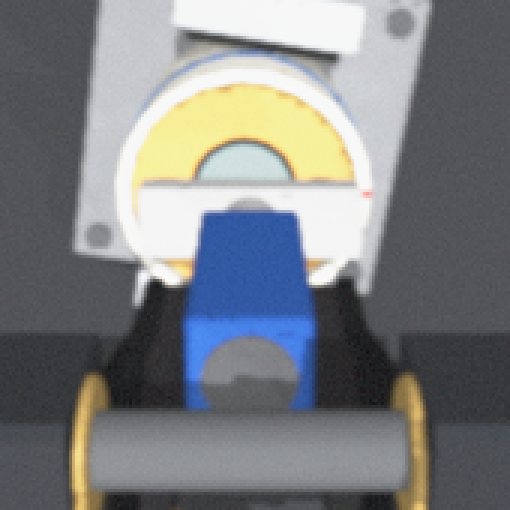

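The picture shows the bar hovering over the ring, about 2 mm to the camera side and 1.6 mm in +x of the rim's centre. I'll correct that and descend partway.

```bash
python3 -m jog '[{"claw":10,"dx":-1.8,"dy":-1.8,"dz":0,"spin":0.2},{"claw":10,"dx":-1.8,"dy":-1.8,"dz":4,"spin":0.2},{"claw":10,"dx":-1.8,"dy":-1.8,"dz":8,"spin":0.2},{"claw":10,"dx":-1.8,"dy":-1.8,"dz":12,"spin":0.2},{"claw":10,"dx":-1.8,"dy":-1.8,"dz":14,"spin":0.2},{"claw":10,"dx":-1.8,"dy":-1.8,"dz":14,"spin":0.2},{"claw":10,"dx":-1.8,"dy":-1.8,"dz":14,"spin":0.2}]'; cat > chk.py <<'E'
from h import *
P=[];F=[];W=[]
for k in range(3):
    im=grab("wrist");s=get_state();P.append(np.r_[s["position"]*1000]);F.append(np.r_[s["ft_force"],s["torque"]]);W.append(cloud(im))
w=np.nanmedian(W,0);f=im["frame"];g=cv2.cvtColor(f,cv2.COLOR_RGB2GRAY)
p=np.mean(P,0);print("pos",p.round(2),"F",np.mean(F,0).round(3))
zt=p[2]/1000-.047
m=(abs(w[...,2]-zt)<.004)&(g>130)&(np.hypot(w[...,0]-.591,w[...,1]-.198)<.032)
r=cv2.minAreaRect((w[m][:,:2]*1000).astype(np.float32));print("bar",m.sum(),np.round(r[0],2),np.round(r[1],1),round(r[2],2),"topz",np.median(w[m][:,2]).round(4))
m=(abs(w[...,2]-.089)<.003)&(np.hypot(w[...,0]-.591,w[...,1]-.198)<.043)
q=w[m];q=q[np.hypot(q[:,0]-.591,q[:,1]-.198)>.034];c=cv2.minEnclosingCircle((q[:,:2]*1000).astype(np.float32));print("rim",c)
M=R.from_rotvec(s["tool_rot"]).as_matrix();d=np.r_[np.array(c[0])-r[0],0]
print("shift tool",(M.T@d).round(2),"cur yaw",np.degrees(np.arctan2(M[1,1],M[0,1])).round(2))
E
python3 chk.py
```

```text
time: 7.13
position: [0.5908, 0.1999, 0.1494]
tool_rot: [-2.094, -2.342, 0.001]
ft_force: [0.1, -0.5, -0.8]
grip_width: 0.271
grip_force: 50.0
pos [591.1  200.03 149.85] F [-0.19   0.236 -1.427 -0.096  0.047  0.009]
bar 1237 [589.74 198.83] [59.9 19.9] 6.62 topz 0.1028
rim ((590.745361328125, 197.68585205078125), 38.0068359375)
shift tool [-1.25  0.87  0.  ] cur yaw 6.4
```

```bash
python3 -m jog '[{"claw":10,"dx":-1.1,"dy":0.8,"dz":0,"spin":0},{"claw":10,"dx":-1.1,"dy":0.8,"dz":0,"spin":0},{"claw":10,"dx":-1.1,"dy":0.8,"dz":1.5,"spin":0},{"claw":10,"dx":-1.1,"dy":0.8,"dz":3,"spin":0},{"claw":10,"dx":-1.1,"dy":0.8,"dz":4.5,"spin":0},{"claw":10,"dx":-1.1,"dy":0.8,"dz":5.5,"spin":0},{"claw":10,"dx":-1.1,"dy":0.8,"dz":5.5,"spin":0}]'; python3 chk.py
```

```text
time: 7.87
position: [0.5916, 0.1989, 0.1439]
tool_rot: [-2.094, -2.342, 0.001]
ft_force: [0.0, -0.2, -2.0]
grip_width: 0.271
grip_force: 50.0
pos [591.85 198.96 144.16] F [ 9.600e-02 -4.030e-01 -1.244e+00 -6.300e-02  4.100e-02 -1.000e-03]
bar 1235 [590.48 197.74] [60.  19.9] 6.39 topz 0.0971
rim ((590.7454223632812, 197.78684997558594), 37.88856506347656)
shift tool [0.02 0.27 0.  ] cur yaw 6.4
```

```bash
python3 -m jog '[{"claw":10,"dx":0,"dy":0.2,"dz":1,"spin":0},{"claw":10,"dx":0,"dy":0.2,"dz":2,"spin":0},{"claw":10,"dx":0,"dy":0.2,"dz":3,"spin":0},{"claw":10,"dx":0,"dy":0.2,"dz":3,"spin":0}]'; python3 chk.py
```

```text
time: 8.35
position: [0.592, 0.199, 0.141]
tool_rot: [-2.094, -2.342, 0.0]
ft_force: [-0.1, -0.1, -1.7]
grip_width: 0.271
grip_force: 50.0
pos [592.06 198.97 141.19] F [-0.167 -0.045 -1.847 -0.078  0.038 -0.005]
bar 1238 [590.61 197.73] [60.  19.8] 6.4 topz 0.0942
rim ((590.8850708007812, 197.8301239013672), 37.87443161010742)
shift tool [0.07 0.29 0.  ] cur yaw 6.4
```

```bash
python3 -m jog '[{"claw":10,"dx":0,"dy":0.2,"dz":0.5,"spin":0},{"claw":10,"dx":0,"dy":0.2,"dz":1,"spin":0},{"claw":10,"dx":0,"dy":0.2,"dz":1,"spin":0}]'; python3 chk.py;python3 -m jog '[{"claw":10,"dx":0,"dy":0,"dz":0.5,"spin":0},{"claw":10,"dx":0,"dy":0,"dz":1,"spin":0},{"claw":10,"dx":0,"dy":0,"dz":1,"spin":0}]'; python3 chk.py
```

```text
time: 8.75
position: [0.5923, 0.199, 0.1402]
tool_rot: [-2.094, -2.342, 0.0]
ft_force: [0.2, -0.7, -0.8]
grip_width: 0.271
grip_force: 50.0
pos [592.29 199.01 140.25] F [-0.105  0.112 -1.481 -0.098  0.038 -0.011]
bar 1242 [590.91 197.74] [60.  19.9] 6.35 topz 0.0933
rim ((590.938232421875, 197.9068145751953), 37.86351013183594)
shift tool [0.16 0.05 0.  ] cur yaw 6.4
time: 9.15
position: [0.5924, 0.199, 0.1395]
tool_rot: [2.094, 2.342, 0.001]
ft_force: [0.1, 0.4, 0.5]
grip_width: 0.272
grip_force: 50.0
pos [592.42 199.05 139.52] F [-0.388 -0.309  0.083 -0.068  0.179  0.006]
bar 1242 [591.01 197.79] [60.1 20.2] 5.89 topz 0.0926
rim ((590.6907958984375, 198.0907745361328), 37.77561950683594)
shift tool [ 0.33 -0.29 -0.  ] cur yaw 6.4
```

Contact with the ring face is light at foot z ≈ 0.0826, so the pins are in and the gap is about 2.6 mm, or roughly 50° to turn. I'll turn clockwise in steps with a torque guard between them.

```bash
cat > tq.py <<'E'
from h import *
import sys
F=[]
for k in range(3): get_image("top"); s=get_state();F.append(np.r_[s["ft_force"],s["torque"]])
f=np.mean(F,0);M=R.from_rotvec(s["tool_rot"]).as_matrix()
print("t",round(s["time"],2),"pos",(s["position"]*1000).round(1),"yaw",np.degrees(np.arctan2(M[1,1],M[0,1])).round(2),"F",f.round(3))
sys.exit(int(abs(f[5])>float(sys.argv[1]) or abs(f[2]+1.5)>8))
E
python3 -m jog '[{"claw":10,"dx":-0.05,"dy":0.05,"dz":0,"spin":1.5},{"claw":10,"dx":-0.08,"dy":0.05,"dz":0,"spin":3},{"claw":10,"dx":-0.14,"dy":0.08,"dz":0,"spin":5},{"claw":10,"dx":-0.14,"dy":0.08,"dz":0,"spin":5}]' 60 | tail -0; python3 tq.py 0.3 && python3 -m jog '[{"claw":10,"dx":-0.05,"dy":0.05,"dz":0,"spin":1.5},{"claw":10,"dx":-0.08,"dy":0.05,"dz":0.1,"spin":3},{"claw":10,"dx":-0.14,"dy":0.08,"dz":0.2,"spin":5},{"claw":10,"dx":-0.14,"dy":0.08,"dz":0.2,"spin":5}]' | tail -0; python3 tq.py 0.3; python3 chk.py
```

```text
t 9.78 pos [592.5 199.2 139.4] yaw 1.43 F [0.303 0.368 0.369 0.076 0.096 0.039]
t 10.27 pos [592.5 199.1 139.2] yaw -3.58 F [-0.144  1.249  0.777  0.25   0.072  0.046]
pos [592.54 199.04 139.17] F [-0.37   1.267  0.815  0.315  0.084  0.088]
bar 1264 [591.18 198.  ] [20.2 60.1] 86.48 topz 0.0922
rim ((590.826416015625, 197.9479522705078), 37.84918212890625)
shift tool [-0.08 -0.35 -0.  ] cur yaw -3.58Exception ignored on flushing sys.stdout:
BrokenPipeError: [Errno 32] Broken pipe
Exception ignored on flushing sys.stdout:
BrokenPipeError: [Errno 32] Broken pipe
```

```bash
python3 -m jog '[{"claw":10,"dx":-0.05,"dy":0.05,"dz":0,"spin":1.5},{"claw":10,"dx":-0.08,"dy":0.05,"dz":0.1,"spin":3},{"claw":10,"dx":-0.14,"dy":0.08,"dz":0.2,"spin":5},{"claw":10,"dx":-0.14,"dy":0.08,"dz":0.2,"spin":5}]' >/dev/null; python3 tq.py 0.3 && python3 -m jog '[{"claw":10,"dx":-0.05,"dy":0.05,"dz":0,"spin":1.5},{"claw":10,"dx":-0.08,"dy":0.05,"dz":0.1,"spin":3},{"claw":10,"dx":-0.14,"dy":0.08,"dz":0.2,"spin":5},{"claw":10,"dx":-0.14,"dy":0.08,"dz":0.2,"spin":5}]' >/dev/null; python3 tq.py 0.3; python3 chk.py
```

```text
t 10.9 pos [592.6 198.9 138.9] yaw -8.58 F [-1.000e-03  2.082e+00  7.090e-01  4.900e-01  2.400e-02  3.400e-02]
t 11.38 pos [592.6 198.7 138.7] yaw -13.58 F [-0.042  1.633  0.405  0.629  0.071  0.041]
pos [592.59 198.68 138.68] F [0.065 2.349 0.436 0.688 0.068 0.064]
bar 1267 [591.13 197.71] [20.4 60. ] 76.22 topz 0.0918
rim ((590.9373168945312, 197.92218017578125), 37.92231369018555)
shift tool [ 0.16 -0.24  0.  ] cur yaw -13.59
```

```bash
python3 -m jog '[{"claw":10,"dx":0.1,"dy":0.05,"dz":0,"spin":1.5},{"claw":10,"dx":0.1,"dy":0.05,"dz":0.1,"spin":3},{"claw":10,"dx":0.1,"dy":0,"dz":0.25,"spin":5},{"claw":10,"dx":0.1,"dy":0,"dz":0.25,"spin":5}]' >/dev/null; python3 tq.py 0.3 && python3 -m jog '[{"claw":10,"dx":0,"dy":0,"dz":0,"spin":1.5},{"claw":10,"dx":0,"dy":0,"dz":0.1,"spin":3},{"claw":10,"dx":0,"dy":0,"dz":0.25,"spin":5},{"claw":10,"dx":0,"dy":0,"dz":0.25,"spin":5}]' >/dev/null; python3 tq.py 0.3; python3 chk.py
python3 -c "
from h import *
f=get_image('wrist')['frame'];save('pics/f.png',f[130:300,170:340].repeat(3,0).repeat(3,1))"
```

```text
t 12.02 pos [592.6 198.6 138.4] yaw -18.59 F [-0.163  2.621 -0.163  0.69   0.071  0.088]
t 12.5 pos [592.6 198.6 138.1] yaw -23.58 F [-0.027  2.82  -0.533  0.744  0.051  0.073]
pos [592.62 198.59 138.16] F [ 0.162  3.324 -0.198  0.77   0.074  0.109]
bar 1268 [591.21 197.77] [20.5 60.1] 66.56 topz 0.0912
rim ((591.0066528320312, 198.1609649658203), 37.771785736083984)
shift tool [ 0.28 -0.34  0.  ] cur yaw -23.59
```

View pics/f.png

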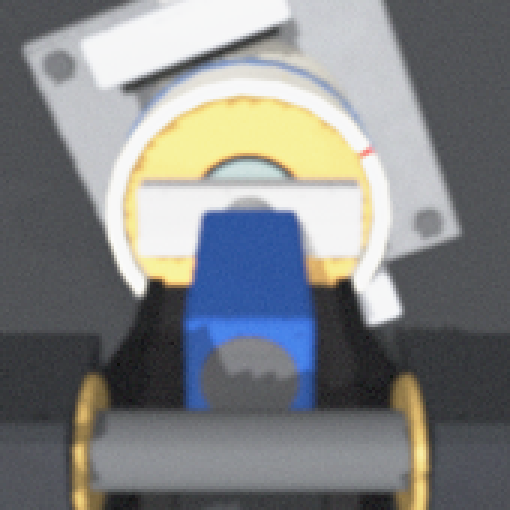

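Picture: the bar sits down in the ring, and the red dot at (366,153) has moved with the cradle in view, so the tube hasn't slipped. I'll continue in smaller steps.

```bash
s(){ python3 tq.py 0.22; }
python3 -m jog '[{"claw":10,"dx":0.15,"dy":0,"dz":0.05,"spin":1},{"claw":10,"dx":0.15,"dy":0,"dz":0.15,"spin":2},{"claw":10,"dx":0.15,"dy":0,"dz":0.2,"spin":4},{"claw":10,"dx":0.15,"dy":0,"dz":0.2,"spin":4}]' >/dev/null; s && python3 -m jog '[{"claw":10,"dx":0,"dy":0,"dz":0,"spin":1},{"claw":10,"dx":0,"dy":0,"dz":0.1,"spin":2},{"claw":10,"dx":0,"dy":0,"dz":0.15,"spin":3},{"claw":10,"dx":0,"dy":0,"dz":0.15,"spin":3}]' >/dev/null; s && python3 -m jog '[{"claw":10,"dx":0,"dy":0,"dz":0,"spin":1},{"claw":10,"dx":0,"dy":0,"dz":0.1,"spin":2},{"claw":10,"dx":0,"dy":0,"dz":0.15,"spin":3},{"claw":10,"dx":0,"dy":0,"dz":0.15,"spin":3}]' >/dev/null; s;python3 chk.py
```

```text
t 13.18 pos [592.7 198.6 137.9] yaw -27.58 F [-0.487  2.599 -0.244  0.669  0.128  0.061]
t 13.67 pos [592.7 198.6 137.8] yaw -30.6 F [-0.211  2.234 -0.419  0.625  0.117  0.1  ]
t 14.15 pos [592.7 198.7 137.7] yaw -33.6 F [ 0.093  2.65  -0.623  0.555  0.126  0.106]
pos [592.69 198.65 137.66] F [ 0.093  1.955 -0.968  0.559  0.077  0.108]
bar 1266 [591.3  197.78] [20.2 60. ] 56.15 topz 0.0907
rim ((590.885498046875, 198.15460205078125), 37.811073303222656)
shift tool [ 0.08 -0.55  0.  ] cur yaw -33.6
```

```bash
s(){ python3 tq.py 0.2; }
python3 -m jog '[{"claw":10,"dx":0,"dy":-0.2,"dz":0.1,"spin":1},{"claw":10,"dx":0,"dy":-0.2,"dz":0.15,"spin":2},{"claw":10,"dx":0,"dy":-0.2,"dz":0.15,"spin":2}]' >/dev/null; s && python3 -m jog '[{"claw":10,"dx":0,"dy":0,"dz":0,"spin":1},{"claw":10,"dx":0,"dy":0,"dz":0.1,"spin":2},{"claw":10,"dx":0,"dy":0,"dz":0.1,"spin":2}]' >/dev/null; s && python3 -m jog '[{"claw":10,"dx":0,"dy":0,"dz":0,"spin":1},{"claw":10,"dx":0,"dy":0,"dz":0.1,"spin":2},{"claw":10,"dx":0,"dy":0,"dz":0.1,"spin":2}]' >/dev/null; s && python3 -m jog '[{"claw":10,"dx":0,"dy":0,"dz":0,"spin":1},{"claw":10,"dx":0,"dy":0,"dz":0.1,"spin":2},{"claw":10,"dx":0,"dy":0,"dz":0.1,"spin":2}]' >/dev/null; s; python3 chk.py
```

```text
t 14.7 pos [592.7 198.7 137.6] yaw -35.61 F [ 0.229  1.725 -0.865  0.475  0.005  0.112]
t 15.1 pos [592.6 198.7 137.4] yaw -37.6 F [ 0.247  1.618 -1.267  0.432 -0.067  0.117]
t 15.5 pos [592.6 198.7 137.3] yaw -39.6 F [ 0.962  1.31  -1.029  0.368 -0.09   0.088]
t 15.9 pos [592.6 198.8 137.2] yaw -41.6 F [ 0.096  1.131 -1.055  0.334 -0.139  0.115]
pos [592.59 198.73 137.24] F [ 1.21   1.161 -0.911  0.305 -0.174  0.1  ]
bar 1262 [591.22 197.89] [20.  60.1] 48.31 topz 0.0903
rim ((590.8638916015625, 198.18618774414062), 37.8909912109375)
shift tool [-0.01 -0.46 -0.  ] cur yaw -41.6
```

```bash
s(){ python3 tq.py 0.2; }
python3 -m jog '[{"claw":10,"dx":0,"dy":0,"dz":0,"spin":1},{"claw":10,"dx":0,"dy":0,"dz":0.1,"spin":2},{"claw":10,"dx":0,"dy":0,"dz":0.1,"spin":2}]' >/dev/null; s && python3 -m jog '[{"claw":10,"dx":0,"dy":0,"dz":0,"spin":1},{"claw":10,"dx":0,"dy":0,"dz":0.1,"spin":2},{"claw":10,"dx":0,"dy":0,"dz":0.1,"spin":2}]' >/dev/null; s && python3 -m jog '[{"claw":10,"dx":0,"dy":0,"dz":0,"spin":1},{"claw":10,"dx":0,"dy":0,"dz":0.1,"spin":2},{"claw":10,"dx":0,"dy":0,"dz":0.1,"spin":2}]' >/dev/null; s && python3 -m jog '[{"claw":10,"dx":0,"dy":0,"dz":0,"spin":1},{"claw":10,"dx":0,"dy":0,"dz":0.1,"spin":2},{"claw":10,"dx":0,"dy":0,"dz":0.1,"spin":2}]' >/dev/null; s; python3 chk.py
```

```text
t 16.45 pos [592.6 198.8 137.2] yaw -43.61 F [ 0.951  0.411 -1.067  0.291 -0.171  0.088]
t 16.85 pos [592.6 198.8 137. ] yaw -45.6 F [ 1.04   1.258 -1.026  0.21  -0.219  0.078]
t 17.25 pos [592.6 198.7 136.9] yaw -47.61 F [ 1.063  0.794 -1.166  0.168 -0.209  0.093]
t 17.65 pos [592.6 198.8 136.8] yaw -49.6 F [ 1.069  0.697 -1.515  0.139 -0.222  0.118]
pos [592.57 198.76 136.83] F [ 1.216  0.216 -1.323  0.142 -0.242  0.089]
bar 1265 [591.27 197.91] [20.  59.9] 40.33 topz 0.0899
rim ((590.9276123046875, 198.12112426757812), 37.932533264160156)
shift tool [-0.12 -0.38 -0.  ] cur yaw -49.6
```

```bash
s(){ python3 tq.py 0.17; }
python3 -m jog '[{"claw":10,"dx":0,"dy":-0.1,"dz":0,"spin":1},{"claw":10,"dx":0,"dy":-0.1,"dz":0.1,"spin":2},{"claw":10,"dx":0,"dy":-0.1,"dz":0.1,"spin":2}]' >/dev/null; s && python3 -m jog '[{"claw":10,"dx":0,"dy":0,"dz":0,"spin":1},{"claw":10,"dx":0,"dy":0,"dz":0.1,"spin":2},{"claw":10,"dx":0,"dy":0,"dz":0.1,"spin":2}]' >/dev/null; s && python3 -m jog '[{"claw":10,"dx":0,"dy":0,"dz":0,"spin":1},{"claw":10,"dx":0,"dy":0,"dz":0.1,"spin":2},{"claw":10,"dx":0,"dy":0,"dz":0.1,"spin":2}]' >/dev/null; s && python3 -m jog '[{"claw":10,"dx":0,"dy":0,"dz":0,"spin":1},{"claw":10,"dx":0,"dy":0,"dz":0.1,"spin":2},{"claw":10,"dx":0,"dy":0,"dz":0.1,"spin":2}]' >/dev/null; s; python3 chk.py
```

```text
t 18.2 pos [592.6 198.8 136.8] yaw -51.58 F [ 1.695  0.654 -0.911  0.053 -0.292  0.395]
t 18.35 pos [592.5 198.8 136.8] yaw -51.59 F [ 2.014 -0.253 -0.962  0.036 -0.319  0.398]
t 18.5 pos [592.6 198.8 136.8] yaw -51.6 F [ 1.359  0.376 -0.975  0.018 -0.371  0.434]
t 18.65 pos [592.6 198.8 136.8] yaw -51.6 F [ 1.609  0.268 -0.95   0.02  -0.343  0.397]
pos [592.55 198.81 136.78] F [ 1.877 -0.8   -0.226  0.011 -0.316  0.415]
bar 1257 [591.22 197.99] [20.  59.9] 38.25 topz 0.0899
rim ((591.1715087890625, 198.1545867919922), 37.78977966308594)
shift tool [ 0.07 -0.16 -0.  ] cur yaw -51.6
```

Torque jumped from 0.1 to 0.4 N m with no slip, at face height 0.080, so the ring is home on its stop. I'll ease off 2° and lift out straight.

```bash
python3 -m jog '[{"claw":10,"dx":0,"dy":0,"dz":0,"spin":-1},{"claw":10,"dx":0,"dy":0,"dz":0,"spin":-2},{"claw":10,"dx":0,"dy":0,"dz":0,"spin":-2}]' >/dev/null;python3 tq.py 1; python3 -m jog '[{"claw":10,"dx":0,"dy":0,"dz":-1,"spin":0},{"claw":10,"dx":0,"dy":0,"dz":-3,"spin":0},{"claw":10,"dx":0,"dy":0,"dz":-6,"spin":0},{"claw":10,"dx":0,"dy":0,"dz":-10,"spin":0},{"claw":10,"dx":0,"dy":0,"dz":-20,"spin":0},{"claw":10,"dx":0,"dy":0,"dz":-50,"spin":0},{"claw":10,"dx":0,"dy":0,"dz":-85,"spin":0},{"claw":10,"dx":0,"dy":0,"dz":-90,"spin":0},{"claw":10,"dx":0,"dy":0,"dz":-90,"spin":0}]'; python3 -c "
from h import *
go(565,-243.5,225,12.5)"
```

```text
t 19.2 pos [592.4 198.8 136.8] yaw -49.62 F [ 0.671  0.492 -0.315 -0.007 -0.162  0.048]
time: 19.95
position: [0.5944, 0.1989, 0.2307]
tool_rot: [-2.948, -1.084, -0.01]
ft_force: [0.6, 0.7, -1.8]
grip_width: 0.272
grip_force: 60.0
d [-309.   318.     4.4] spin -62.12 alt 117.88 cur -49.62 tilt [ 0.0056  0.0027 -1.    ]
```

```bash
python3 -m jog '[{"claw":10,"dx":-15,"dy":15,"dz":0,"spin":-4},{"claw":10,"dx":-40,"dy":41,"dz":0,"spin":-9},{"claw":10,"dx":-65,"dy":67,"dz":0,"spin":-15},{"claw":10,"dx":-90,"dy":93,"dz":0,"spin":-21},{"claw":10,"dx":-115,"dy":119,"dz":0,"spin":-27},{"claw":10,"dx":-140,"dy":145,"dz":0,"spin":-33},{"claw":10,"dx":-165,"dy":170,"dz":0,"spin":-39},{"claw":10,"dx":-190,"dy":196,"dz":0,"spin":-45},{"claw":10,"dx":-215,"dy":222,"dz":0,"spin":-51},{"claw":10,"dx":-240,"dy":248,"dz":0,"spin":-56},{"claw":10,"dx":-265,"dy":274,"dz":0,"spin":-60},{"claw":10,"dx":-285,"dy":294,"dz":0,"spin":-62.1},{"claw":10,"dx":-300,"dy":309,"dz":2,"spin":-62.1},{"claw":10,"dx":-308,"dy":317,"dz":4,"spin":-62.1},{"claw":10,"dx":-309,"dy":318,"dz":4,"spin":-62.1},{"claw":10,"dx":-309,"dy":318,"dz":4,"spin":-62.1},{"claw":10,"dx":-309,"dy":318,"dz":4,"spin":-62.1}]'; cat > st.py <<'E'
from h import *
im=grab("wrist");w=cloud(im);f=im["frame"];g=cv2.cvtColor(f,cv2.COLOR_RGB2GRAY);s=get_state();p=s["position"]
zt=p[2]-.047
m=(abs(w[...,2]-zt)<.004)&(g>110)&(np.hypot(w[...,0]-p[0],w[...,1]-p[1])<.033)
r=cv2.minAreaRect((w[m][:,:2]*1000).astype(np.float32));print("bar",m.sum(),np.round(r,2) if 0 else r,"topz",np.median(w[m][:,2]))
m=(abs(w[...,2]-.03)<.003)&(np.hypot(w[...,0]-.557,w[...,1]+.205)<.11)
print("stand",cv2.minAreaRect((w[m][:,:2]*1000).astype(np.float32)),m.sum())
print(p,s["ft_force"]); go(565,-243.5,225,12.5)
save("pics/"+__import__("sys").argv[1],f)
E
python3 st.py g.png
```

```text
time: 21.37
position: [0.5638, -0.2411, 0.2221]
tool_rot: [-1.962, -2.451, -0.001]
ft_force: [0.3, 0.5, -2.2]
grip_width: 0.27
grip_force: 60.0
bar 1234 ((562.50439453125, -242.17478942871094), (60.09762954711914, 20.128910064697266), 12.65471076965332) topz 0.1751649366361035
stand ((554.7186279296875, -206.18032836914062), (110.1347427368164, 159.91053771972656), 12.342111587524414) 9706
[ 0.56402855 -0.24094207  0.22233339] [ 0.6826323   0.56971589 -0.67919773]
d [-2.7  0.4 -2.7] spin 0.18 alt -179.82 cur 12.68 tilt [-3.0e-04  1.6e-03 -1.0e+00]
```

View pics/g.png

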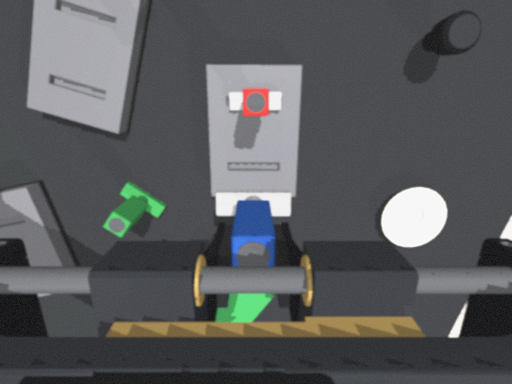

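The empty groove at (254,166) is in view on the stand, red is undisturbed at (256,101), and the held bar is at (253,204). I'll shift and descend.

```bash
python3 -m jog '[{"claw":10,"dx":-2.6,"dy":0.4,"dz":0,"spin":0.2},{"claw":10,"dx":-2.6,"dy":0.4,"dz":20,"spin":0.2},{"claw":10,"dx":-2.6,"dy":0.4,"dz":50,"spin":0.2},{"claw":10,"dx":-2.6,"dy":0.4,"dz":80,"spin":0.2},{"claw":10,"dx":-2.6,"dy":0.4,"dz":105,"spin":0.2},{"claw":10,"dx":-2.6,"dy":0.4,"dz":115,"spin":0.2},{"claw":10,"dx":-2.6,"dy":0.4,"dz":115,"spin":0.2},{"claw":10,"dx":-2.6,"dy":0.4,"dz":115,"spin":0.2}]'; python3 st.py g2.png
```

```text
time: 22.08
position: [0.5648, -0.2456, 0.1084]
tool_rot: [1.969, 2.447, 0.0]
ft_force: [0.4, 0.3, -0.9]
grip_width: 0.268
grip_force: 60.0
bar 1212 ((563.523681640625, -246.72845458984375), (59.97468185424805, 20.569063186645508), 12.023441314697266) topz 0.06141206764676767
stand ((554.91650390625, -206.353271484375), (110.63717651367188, 160.06793212890625), 12.398611068725586) 17948
[ 0.56546031 -0.2461762   0.10934094] [ 0.41682876 -0.64276019 -1.25740135]
d [   2.6    0.4 -115.7] spin -0.16 alt 179.84 cur 12.34 tilt [ 2.3e-03 -8.0e-04 -1.0e+00]
```

```bash
python3 -m jog '[{"claw":10,"dx":1.8,"dy":0.2,"dz":0,"spin":0},{"claw":10,"dx":1.8,"dy":0.2,"dz":5,"spin":0},{"claw":10,"dx":1.8,"dy":0.2,"dz":11,"spin":0},{"claw":10,"dx":1.8,"dy":0.2,"dz":11,"spin":0},{"claw":10,"dx":1.8,"dy":0.2,"dz":11,"spin":0}]'; python3 st.py g3.png
```

```text
time: 22.55
position: [0.5637, -0.244, 0.0963]
tool_rot: [-1.97, -2.446, 0.0]
ft_force: [0.1, -0.5, -2.3]
grip_width: 0.274
grip_force: 60.0
bar 1234 ((562.5014038085938, -245.32546997070312), (60.191925048828125, 20.596101760864258), 12.466464042663574) topz 0.04935069182044097
stand ((554.9833984375, -206.5797882080078), (110.59600067138672, 160.70590209960938), 12.323555946350098) 19465
[ 0.56392612 -0.24418239  0.0966057 ] [-0.24813235  0.53943309 -1.18249526]
d [   0.5    1.2 -128.4] spin -0.21 alt 179.79 cur 12.29 tilt [-2.e-04  2.e-04 -1.e+00]
```

Aligned within a millimetre. Foot is about 9 mm above the stand, so lower gently.

```bash
python3 -m jog '[{"claw":10,"dx":0.3,"dy":0.8,"dz":2,"spin":0},{"claw":10,"dx":0.3,"dy":0.8,"dz":4,"spin":0},{"claw":10,"dx":0.3,"dy":0.8,"dz":6,"spin":0},{"claw":10,"dx":0.3,"dy":0.8,"dz":8,"spin":0},{"claw":10,"dx":0.3,"dy":0.8,"dz":8.5,"spin":0},{"claw":10,"dx":0.3,"dy":0.8,"dz":8.5,"spin":0}]'; python3 st.py g4.png; python3 tq.py 9
```

```text
time: 23.1
position: [0.5646, -0.2437, 0.0879]
tool_rot: [-1.97, -2.446, 0.0]
ft_force: [0.3, -0.1, -1.1]
grip_width: 0.271
grip_force: 60.0
bar 1235 ((563.2106323242188, -244.7930908203125), (60.0386848449707, 20.297714233398438), 12.450676918029785) topz 0.04097186008005943
stand ((554.8886108398438, -206.19381713867188), (110.56465911865234, 160.19021606445312), 12.287286758422852) 20570
[ 0.56466003 -0.24378096  0.08808905] [-0.06451529  0.28768715 -1.03618166]
d [   0.2    0.4 -136.9] spin -0.2 alt 179.8 cur 12.3 tilt [-2.e-04  1.e-04 -1.e+00]
t 23.3 pos [ 564.8 -243.8   88.3] yaw 12.3 F [-0.278  0.08  -1.446 -0.098  0.004 -0.003]
```

```bash
python3 -m jog '[{"claw":10,"dx":0,"dy":0,"dz":0.6,"spin":0},{"claw":10,"dx":0,"dy":0,"dz":1.2,"spin":0},{"claw":10,"dx":0,"dy":0,"dz":1.2,"spin":0}]' >/dev/null; python3 tq.py 9;  python3 -m jog '[{"claw":35,"dx":0,"dy":0,"dz":0,"spin":0},{"claw":45,"dx":0,"dy":0,"dz":0,"spin":0},{"claw":60,"dx":0,"dy":0,"dz":0,"spin":0},{"claw":70,"dx":0,"dy":0,"dz":0,"spin":0},{"claw":70,"dx":0,"dy":0,"dz":0,"spin":0},{"claw":70,"dx":0,"dy":0,"dz":0,"spin":0},{"claw":70,"dx":0,"dy":0,"dz":0,"spin":0},{"claw":70,"dx":0,"dy":0,"dz":0,"spin":0}]'
```

```text
t 23.7 pos [ 564.7 -243.7   87. ] yaw 12.31 F [ 0.196 -0.135 -1.372 -0.041  0.015 -0.02 ]
time: 24.37
position: [0.5648, -0.2437, 0.087]
tool_rot: [1.971, 2.447, 0.0]
ft_force: [-0.9, 0.6, -0.2]
grip_width: 0.766
grip_force: 0.0
```

```bash
python3 -m jog '[{"claw":70,"dx":0,"dy":0,"dz":-10,"spin":0},{"claw":70,"dx":0,"dy":0,"dz":-40,"spin":0},{"claw":70,"dx":0,"dy":0,"dz":-75,"spin":0},{"claw":70,"dx":0,"dy":0,"dz":-110,"spin":0},{"claw":70,"dx":0,"dy":0,"dz":-110,"spin":0},{"claw":70,"dx":-1,"dy":0,"dz":-110,"spin":0},{"claw":70,"dx":0,"dy":0,"dz":-110,"spin":0}]'; python3 - <<'E'
from h import *
im=grab("wrist");w=cloud(im);f=im["frame"];g=cv2.cvtColor(f,cv2.COLOR_RGB2GRAY)
near=np.hypot(w[...,0]-.5635,w[...,1]+.2445)
for n,z0,rr in(("top",.12,.02),("bar",.04,.05)):
    m=(abs(w[...,2]-z0)<.004)&(near<rr);print(n,m.sum(),np.median(w[m][:,2]),cv2.minAreaRect((w[m][:,:2]*1000).astype(np.float32)))
t=grab("top");wt=cloud(t);ft=t["frame"]
m=(abs(wt[...,2]-.081)<.003)&(np.hypot(wt[...,0]-.594,wt[...,1]-.199)<.030)&(np.hypot(wt[...,0]-.594,wt[...,1]-.199)>.018)
mr=(abs(wt[...,2]-.089)<.003)&(np.hypot(wt[...,0]-.594,wt[...,1]-.199)<.04)
print("ring z",np.median(wt[m][:,2]),"rim z",np.median(wt[mr][:,2]))
old=np.load("t.npz")["w"];print("before ring z",np.median(old[m][:,2]),"rim",np.median(old[mr][:,2]))
o=np.load("t.npz")["f"]
c=lambda a:cv2.resize(a[120:180,130:190],(270,300),interpolation=2)
save("pics/z.png",np.hstack([c(o),c(ft),cv2.resize(ft[130:205,255:345],(260,300),interpolation=2)]))
E
```

```text
time: 24.95
position: [0.5646, -0.244, 0.1971]
tool_rot: [1.971, 2.446, 0.0]
ft_force: [0.6, 0.6, -0.5]
grip_width: 0.803
grip_force: 0.0
top 663 0.12009109053498457 ((563.5385131835938, -244.63702392578125), (23.648035049438477, 23.409215927124023), 12.06099796295166)
bar 548 0.03983753649020372 ((562.99169921875, -244.80284118652344), (59.60244369506836, 19.71781349182129), 12.313946723937988)
ring z 0.07931472300259945 rim z 0.08759693589616735
before ring z nan rim nan
```

View pics/z.png

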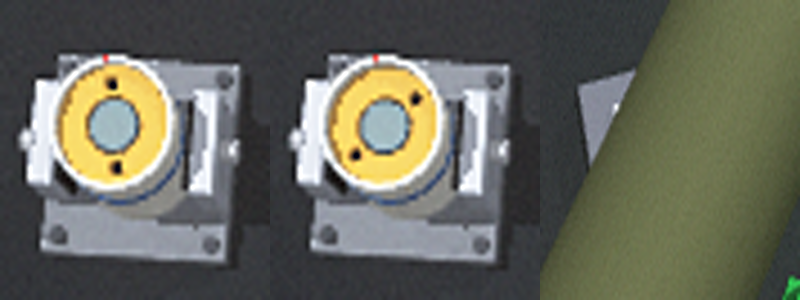

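The holes turned about 55° clockwise, from crop (112,84)/(117,168) to (415,98)/(355,155). The red dot is unmoved at the rim top, and the spanner stands upright with its handle top at 0.120 and bar top at 0.040. Handing in.

```bash
python3 -c "
from bench import *
print(close_job())"
```

```text
the job is handed in; nothing more can be done
None
```

The job is handed in: the ring is home against its stop (torque jumped from about 0.1 to 0.4 N m), the tube's red dot did not move, and the blue spanner stands released and upright in its groove; the judge returned no verdict.

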